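# Let a sprung gluing cramp down onto a lamp pipe

### The job

The sprung gluing cramp stands wound open on its ratchet, with a grey pipe in its trough waiting to be pressed against the wooden lamp foot. Throw the red trip lever fully over, wind the crank on a little (clockwise from above) until the loaded pawl springs clear, then, keeping hold of the crank, let it turn back slowly and by feel until the spring jaw bears on the pipe: the jaw must never fly, and the crank must not force it onto the pipe. Leave the cramp shut on the pipe with the pawl out, so that the spring follows the glue, let go of everything, and do not disturb the things standing round.

Things in the scene. Friction and masses are not known exactly. Their poses are not given: they have to be found in the camera images.
- cramp: blue gluing cramp bolted down: base plate 158 mm (its x, -68 to +90) by 346 mm (its y, -166 to +180), 12 mm thick; origin on the table under it, z up. The jaw slides along +y. Trough floor 22 mm above the table, centre line x = +40 mm. At its +y end a back jaw holds the wooden lamp foot, set by hand, its face anywhere from y = +103 to +123 mm, so where the jaw lands is not known beforehand.
- jaw: moving jaw: blue plate 56 mm wide (x), 25 to 71 mm above the table, with a wooden face; origin in the middle of that face. A spring of 21 to 25 N drives it along the cramp's +y to the pipe; it is geared to the crank, 20 mm per radian: it moves about a quarter as far as the crank knob, and a push on the knob presses it nearly four times as hard.
- pipe: grey plastic pipe offcut, 40 mm across, 70 mm long, lying along the cramp's y in the trough; origin under its middle, on the trough floor. It lies 2 to 18 mm short of the lamp foot and slides home when the jaw pushes it.
- crank_knob (a point): middle of the upright black crank knob, 23 mm across, 72 to 118 mm above the table (this point: 100 mm), 75 mm from the axis; a sleeve that turns freely on its pin, so it can be held while the crank turns. With the pawl out the spring pulls it counter-clockwise with about 6 N; that pull fades to nothing once the jaw bears on the seated pipe, within 1 mm of jaw travel.
- wheel_axis (a point): point on the upright axis of the ratchet wheel and crank, 56 mm above the table. Clockwise from above winds the jaw open (at most 0.5 rad more, to a stop); counter-clockwise lets it close (1.0 to 2.0 rad to where it lands). Wheel top 56 mm, crank arm top 70 mm above the table.
- trip_lever (a joint): angle of the steel trip lever about its upright pivot, counter-clockwise from above: 0 at the start, 0.96 rad thrown over, at its stop. Stiff (about 4 N at the knob), it stays where it is left. A torsion spring joins it to the pawl: it presses the pawl into the wheel at 0 and urges it out when thrown over.
- trip_knob (a point): middle of the trip lever's upright red knob, 16 mm across (81 to 101 mm above the table, on a thinner neck), 48 mm from the pivot; this point is 87 mm above the table. The lever's arm reaches 66 mm above the table.
- pawl_pivot (a point): top of the upright pivot shared by the brass pawl and the trip lever, 70 mm above the table.
- spirit_bottle: tall white bottle, 88 mm across and 266 mm high, upright; origin under its middle. Bystander.
- masking_tape: roll of masking tape lying flat, 90 mm across, 24 mm high; origin under its middle. Bystander.
- paint_bottle: green paint bottle with a pink cap, 34 mm across, 110 mm high, upright; origin under its middle. Bystander.
- marker: black-capped felt marker lying flat, 126 mm long, 16 mm thick; origin under its middle. Bystander.
- pawl_nose (a point): tip of the brass pawl, 56 mm above the table: 36 mm (seen from above) from the wheel axis while it is in the teeth, over 55 mm once sprung out, clear beyond 46. Under the wheel's load it stays caught, even with the trip lever thrown; it springs out once the crank is wound on a degree or two (about 7 N at the knob). From then on only the hand on the crank holds the jaw back.
Not all that is in view belongs to the job. What is shaped like the pipe but orange or yellow is not meant.

How it is judged:
By the outcome, as a careful person would: the job done as asked, in the order asked, and still so for the second after the job is handed in, with the robot touching nothing.
It also fails if it takes over 67 s, if anything falls off the work surface, if the arm or the gripper's body presses on something with over 40 N, if the wrist force passes 120 N, or if a joint passes its speed limit or range.

### The arm

A 6-joint arm with a two-finger parallel gripper is mounted at the origin on the work surface; the furniture and walls round the work are solid. World frame = base frame: x ahead of the robot, y to its left, z up, the work surface at z = 0. Lengths are in m, angles in rad, forces in N, time in s.
With the tool pointing down it reaches from about 0.325 to 1 m from the base axis. Payload 5.1 kg.
Tool frame: the origin (TCP) lies between the finger pads; the fingertips stand 11 mm ahead of it and the grasp point (between the pads) lies 8 mm behind it; z points along the fingers, y is the line along which they close (so a half turn about z gives the same grasp; the last joint's range is limited). The gripper opens to 85 mm and grips with 20 to 120 N. Pads are 22 mm wide; open, the fingers measure 114 mm over their backs; the gripper's body (76 mm by 85 mm) begins 54 mm behind the grasp point. The pads swing forward as they close: fully open they stand 13 mm farther back than shut.
Start: joints at [-1.262, 0.124, 1.65, -0, 1.367, -0.083], TCP at [0.248, -0.601, 0.242] pointing down, gripper open.
Joint ranges: [-2.61, 2.61], [-1.02, 2.33], [0.03, 2.71], [-1.35, 4.49], [0.32, 2.68], [-2.91, 2.91]. Speed limits (rad/s): [2.57, 2.57, 3.14, 3.14, 3.14, 3.14].

### API

Orientations are given as a unit quaternion [w, x, y, z].
In Python, from rig import * gives the robot as it stands. The module is installed in compiled form; this text tells all that it offers.
- The arm moves only by the shell command python3 -m creep 'ROWS' [FORCE]. ROWS is JSON, a list of rows, each a list of 3 entries, a list of its own where there are three numbers: the turn, a rotation vector about the tool's x, y, z each as a share of 8 degrees, from -1 to 1, then the shift along the tool's x, y, z each as a share of 2.5 cm, from -1 to 1, then the opening in per cent of the stroke, from 0 (shut) to 100 (fully open). In form: [[[wx, wy, wz], [tx, ty, tz], gripper], ...]. A call has 1 to 12 rows; each row shifts and turns the commanded pose from where the row before left it, along the tool's axes as they then stand; what a row does not reach is not made up. A row lasts 1/8 s, in which the tool goes at most 62.5 mm and 10.7 degrees, less where a joint would pass 70% of its speed; a pose out of reach is approached as far as the arm can. A call with a number of a shift or a turn outside -1 to 1 is refused whole. A call with a gripper value outside its range is refused whole. The fingers move at their own pace and stop on an object; FORCE is the grip in N (left out, the last holds). Time passes only in rows, so rows that do not move let the fingers close. It gives the time, the measured TCP pose, the force, the opening and the grip force at its end, in the units of the state.
- state(): the state, without advancing time (a new reading comes with each control period).
- camera(name): name is "scene" or "side" or "wrist"; returns a dict with "color" (384x512x3 uint8, red, green, blue), "z_map" (384x512 float32, m along the optical axis (not along the pixel's ray), 0 where there is no reading), "fx", "fy", "cx", "cy" (pixels), "camera_from_world" (4x4, takes a point from world to camera coordinates). Camera axes: x right, y up, looking along -z (the intrinsics and any distortion apply to the point x, -y, -z); pixel columns grow to the right and rows downward; lengths in m; the calibration is good to about 2 mm. A picture is of the moment at which its call begins.
- job_done(): hands the job in; it is judged then, once.
The state is a dict: "time": time; "joints": joint angles; "dq": joint speeds; "joint_efforts": joint torques, N m; "tool_pos": TCP position; "tcp_rot": TCP orientation; "contact_force": force on the tool from outside, world axes, zero at the start; "ft_torque": the same for the moment, N m; "gripper_width": finger opening in m; "gripper_force": force on a finger pad.
Only numpy, scipy, OpenCV 4.12 (cv2) and the standard library are available. Lean on these libraries where they do the work, as an engineer would, in place of code of your own. Each camera call takes 0.05 s, during which the arm holds its last target. There are 200 camera calls.

## Working session

There is one attempt and no reset: what is moved stays moved. The work goes in short steps, Python scripts to look and compute and a shell command to move; the robot and the scene stay as the last step left them, time stands still between calls to the robot, and variables do not carry over. Pictures are saved under pics/ and viewed, at most 10 in all, crops included, and the job is handed in when it is done.

```bash
mkdir -p pics; cat > h.py <<'E'
from rig import *
import numpy as np, cv2
def ray(c,u,v):
    M=np.linalg.inv(c["camera_from_world"]); d=np.array([(u-c["cx"])/c["fx"],-(v-c["cy"])/c["fy"],-1.])
    return M[:3,3],M[:3,:3]@d
def onz(c,u,v,z):
    o,d=ray(c,u,v); return o+d*(z-o[2])/d[2]
def dep(c,u,v):
    o,d=ray(c,u,v); return o+d*c["z_map"][int(v),int(u)]
def proj(c,p):
    q=c["camera_from_world"]@np.append(p,1); return c["cx"]+c["fx"]*q[0]/-q[2], c["cy"]-c["fy"]*q[1]/-q[2]
E
python3 - <<'E'
from h import *
a=camera("scene");b=camera("side")
np.save("scene.npy",a,allow_pickle=True);np.save("side.npy",b,allow_pickle=True)
for n,c in(("scene",a),("side",b)):
    cv2.imwrite(f"pics/{n}0.png",cv2.resize(c["color"][:,:,::-1],(800,600),interpolation=cv2.INTER_CUBIC))
    print(n,np.linalg.inv(c["camera_from_world"])[:3,3].round(3),[k for k in c])
print(state())
E
```

```text
scene [-0.16   0.75   0.993] ['color', 'z_map', 'fx', 'fy', 'cx', 'cy', 'camera_from_world']
side [0.153 0.914 0.541] ['color', 'z_map', 'fx', 'fy', 'cx', 'cy', 'camera_from_world']
{'time': 0.1, 'joints': array([-1.26163871e+00,  1.24452728e-01,  1.65153562e+00,  2.05391599e-05,
        1.36750153e+00, -8.25620781e-02]), 'dq': array([-0.00192868, -0.00118655, -0.00368918, -0.0013323 , -0.00018387,
        0.00072623]), 'joint_efforts': array([ 6.45910277e-04, -4.24930394e+01, -3.66652536e+01, -7.30013494e-05,
        3.92979593e-03, -8.31810695e-06]), 'tool_pos': array([ 0.24799515, -0.60025851,  0.24116869]), 'tcp_rot': array([-9.43666342e-04,  9.80880661e-01,  1.94607885e-01, -9.72541089e-05]), 'contact_force': array([-0.12419899, -0.06891916,  0.2983648 ]), 'ft_torque': array([-0.00769038,  0.01878431, -0.06733492]), 'gripper_force': 0.0, 'gripper_width': 0.08599962516869272}
```

View pics/scene0.png

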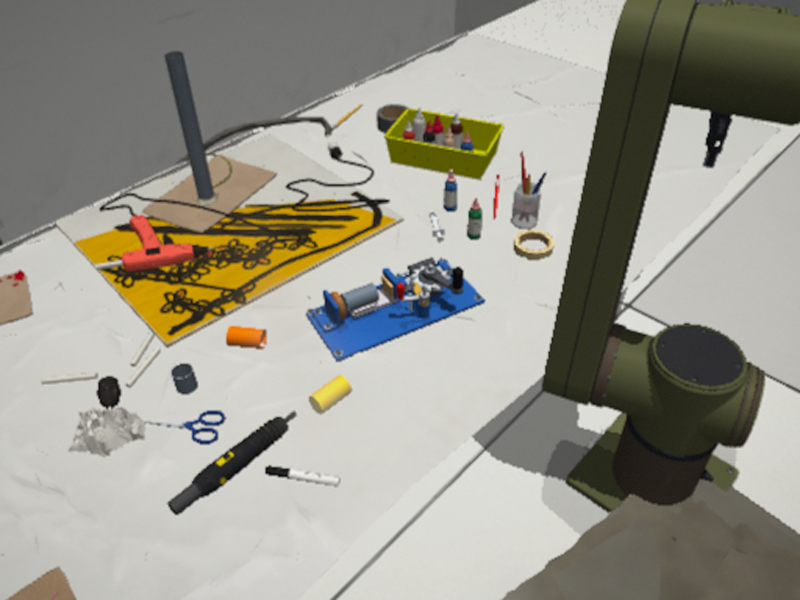

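View pics/side0.png

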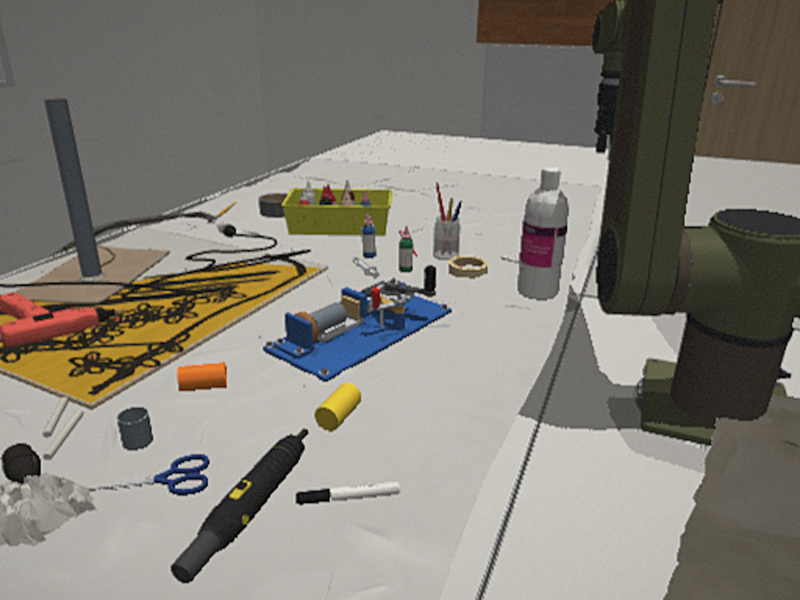

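The scene view shows the blue cramp at about (395,310), the pipe at (360,298), the red trip knob at (400,291), the black crank knob at (457,278), and the white bottle only in the side view at (543,240). 
Look-alikes:
- **Pipe:** grey in the trough (360,298) is the one I want. Orange (245,337), yellow (330,393) and dark grey (183,378) are not.
- **Red knob:** (400,291) on the cramp is the one I want. The red glue gun (150,250) and red pencil (495,195) are not.
- **Black knob:** (457,278) is the one I want. The black ball (108,390) is not.

Next is a close crop and measurements.

```bash
python3 - <<'E'
from h import *
out=[]
ims={}
for n,box in(("scene",(190,150,320,240)),("side",(165,160,295,250))):
    c=np.load(n+".npy",allow_pickle=True).item(); ims[n]=c
    x0,y0,x1,y1=box; im=c["color"][y0:y1,x0:x1]
    out.append(cv2.resize(im[:,:,::-1],(780,540) if 0 else (598,414)))
    hsv=cv2.cvtColor(c["color"],cv2.COLOR_RGB2HSV)
    m=np.zeros(hsv.shape[:2],np.uint8); m[y0:y1,x0:x1]=1
    red=((hsv[...,0]<6)|(hsv[...,0]>174))&(hsv[...,1]>170)&(hsv[...,2]>90)&(m>0)
    blk=(hsv[...,2]<40)&(m>0)
    blue=((hsv[...,0]>100)&(hsv[...,0]<120)&(hsv[...,1]>150)&(m>0))
    for nm,mm in(("red",red),("blk",blk)):
        k,l,s,ce=cv2.connectedComponentsWithStats(mm.astype(np.uint8))
        for i in range(1,k):
            if s[i,4]>8:
                vs,us=np.where(l==i); P=np.median([dep(c,u,v) for u,v in zip(us,vs)],0)
                print(n,nm,s[i],ce[i].round(1),P.round(3),"z100/91:",onz(c,*ce[i],.1 if nm=="blk" else .091).round(4))
    vs,us=np.where(blue); P=np.array([onz(c,u,v,.012) for u,v in zip(us,vs)])
    D=np.array([dep(c,u,v) for u,v in zip(us,vs)]); k=abs(D[:,2]-.012)<.006
    r=cv2.minAreaRect((D[k][:,:2]*1000).astype(np.float32)); print(n,"plate",r,cv2.boxPoints(r).round(0).tolist())
cv2.imwrite("pics/c1.png",cv2.resize(np.vstack(out),(433,600))) if 0 else [cv2.imwrite(f"pics/crop_{i}.png",o) for i,o in enumerate(out)]
E
```

```text
scene red [254 182   5   7  25] [256.1 184.5] [0.555 0.008 0.098] z100/91: [0.5603 0.0032 0.091 ]
scene blk [289 172   7  14  77] [292.3 178.3] [ 0.488 -0.084  0.103] z100/91: [ 0.4895 -0.0853  0.1   ]
scene blk [271 176   8   4  10] [274.2 177.3] [ 0.562 -0.083  0.066] z100/91: [ 0.5343 -0.0516  0.1   ]
scene plate ((592.51318359375, -15.817367553710938), (341.1555480957031, 162.0557098388672), 71.75616455078125) [[462.0, -152.0], [616.0, -203.0], [723.0, 121.0], [569.0, 172.0]]
side red [238 184   5   4  16] [240.1 185.7] [0.558 0.007 0.1  ] z100/91: [ 0.5663 -0.0123  0.091 ]
side blk [166 161  30  16  83] [183.6 166.1] [ 0.876 -0.218  0.034] z100/91: [ 0.7748 -0.0594  0.1   ]
side blk [267 170  12  19 110] [274.3 179.6] [ 0.491 -0.083  0.095] z100/91: [ 0.4866 -0.071   0.1   ]
side blk [165 174  11   2  12] [169.8 174.3] [ 0.906 -0.173  0.01 ] z100/91: [0.7768 0.0131 0.1   ]
side blk [176 179  10   6  10] [180.5 181.5] [ 0.835 -0.127  0.011] z100/91: [0.721  0.0459 0.1   ]
side blk [247 183   5   4  12] [248.7 184.3] [ 0.569 -0.081  0.067] z100/91: [ 0.5401 -0.0116  0.1   ]
side blk [253 184   6   4  11] [256.2 185.6] [ 0.546 -0.087  0.064] z100/91: [ 0.5179 -0.0116  0.1   ]
side plate ((673.345458984375, -80.01727294921875), (368.8046569824219, 472.1540832519531), 50.902557373046875) [[374.0, -74.0], [740.0, -372.0], [973.0, -86.0], [606.0, 212.0]]
```

View pics/crop_0.png

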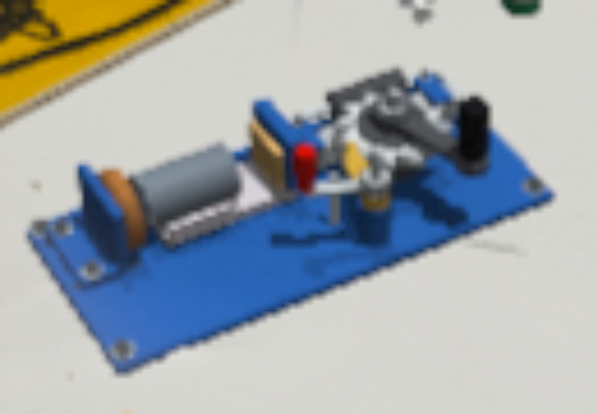

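The crop confirms it: grey pipe at (185,185), red trip knob (305,168), brass pawl and pivot post (370,165), wheel (395,130) and black crank knob (473,130). Next I'll locate the bystanders and the path for an overhead wrist view.

```bash
python3 - <<'E'
from h import *
from scipy.spatial.transform import Rotation as R
a=np.load("scene.npy",allow_pickle=True).item();b=np.load("side.npy",allow_pickle=True).item()
s=.64
for n,c,u,v in[("bottle",b,545,200),("bottlelow",b,545,285),("tape",b,468,268),("paint",b,406,250),("marker",a,300,475),("capA",a,475,222)]:
    print(n,dep(c,u*s,v*s).round(3))
print("pivot",onz(a,271.5,187.5,.07).round(3),dep(a,271.5,187.5).round(3),"wheel",onz(a,275.9,177,.07).round(3))
q=state()["tcp_rot"]; print(R.from_quat(q[[1,2,3,0]]).as_matrix().round(3))
w=camera("wrist"); M=np.linalg.inv(w["camera_from_world"]);print(M.round(3),w["fx"])
E
```

```text
bottle [ 0.327 -0.285  0.213]
bottlelow [ 0.307 -0.279  0.04 ]
tape [ 0.502 -0.397  0.002]
paint [ 0.623 -0.309  0.058]
marker [0.427 0.39  0.012]
capA [ 0.617 -0.307  0.057]
pivot [ 0.531 -0.036  0.07 ] [ 0.528 -0.032  0.074] wheel [ 0.555 -0.083  0.07 ]
[[ 0.924  0.382 -0.001]
 [ 0.382 -0.924  0.002]
 [ 0.    -0.002 -1.   ]]
[[ 0.381  0.887  0.26   0.314]
 [-0.925  0.366  0.105 -0.574]
 [-0.002 -0.281  0.96   0.373]
 [ 0.     0.     0.     1.   ]] 265.4144435328786
```

```bash
python3 -m creep '[[[0,0,-1],[0,0,-1],50],[[0,0,-1],[0,0,-1],50],[[0,0,-1],[0,0,-1],50],[[0,0,-1],[0,0,-1],50],[[0,0,-1],[0,0,-1],50],[[0,0,-1],[0,0,-1],50],[[0,0,-1],[0,0,-1],50],[[0,0,-1],[0,0,-1],50],[[0,0,-0.4],[0,0,0],50]]' 30
python3 -m creep '[[[0,0,0],[1,1,0],50],[[0,0,0],[1,1,0],50],[[0,0,0],[1,1,0],50],[[0,0,0],[1,1,0],50],[[0,0,0],[1,1,0],50],[[0,0,0],[1,1,0],50],[[0,0,0],[1,1,0],50],[[0,0,0],[1,1,0],50],[[0,0,0],[1,1,0],50],[[0,0,0],[1,1,0],50],[[0,0,0],[1,1,0],50],[[0,0,0],[1,0.6,0],50]]'
```

```text
time: 1.27
tool_pos: [0.2483, -0.6012, 0.4453]
tcp_rot: [0.002, 0.708, 0.706, -0.001]
contact_force: [-0.1, 1.3, -0.3]
gripper_width: 0.0428
gripper_force: 0.0
time: 2.78
tool_pos: [0.5409, -0.3015, 0.4414]
tcp_rot: [-0.001, 0.709, 0.705, -0.0]
contact_force: [-0.7, 0.1, -0.2]
gripper_width: 0.0425
gripper_force: 0.0
```

Now to the viewing spot: y to about 0, z to about 0.27.

```bash
python3 -m creep '[[[0,0,0],[1,0,0.5],50],[[0,0,0],[1,0,0.5],50],[[0,0,0],[1,0,0.5],50],[[0,0,0],[1,0,0.5],50],[[0,0,0],[1,0,0.5],50],[[0,0,0],[1,0,0.5],50],[[0,0,0],[1,0,0.5],50],[[0,0,0],[1,0,0.5],50],[[0,0,0],[1,0,0.5],50],[[0,0,0],[1,0,0.5],50],[[0,0,0],[1,0,0.5],50],[[0,0,0],[1,0,0.5],50]]'
python3 -m creep '[[[0,0,0],[0.4,0,0.4],50],[[0,0,0],[0,0,0],50],[[0,0,0],[0,0,0],50]]'
python3 - <<'E'
from h import *
c=camera("wrist");np.save("w1.npy",c,allow_pickle=True)
cv2.imwrite("pics/w1.png",cv2.resize(c["color"][:,:,::-1],(800,600),interpolation=cv2.INTER_CUBIC))
E
```

```text
time: 4.28
tool_pos: [0.5416, -0.0017, 0.2915]
tcp_rot: [-0.0, 0.709, 0.705, -0.0]
contact_force: [-0.5, 0.6, -0.1]
gripper_width: 0.0428
gripper_force: 0.0
time: 4.65
tool_pos: [0.5421, 0.0068, 0.2828]
tcp_rot: [0.0, 0.709, 0.705, 0.0]
contact_force: [-0.2, -1.1, 0.6]
gripper_width: 0.0424
gripper_force: 0.0
```

View pics/w1.png

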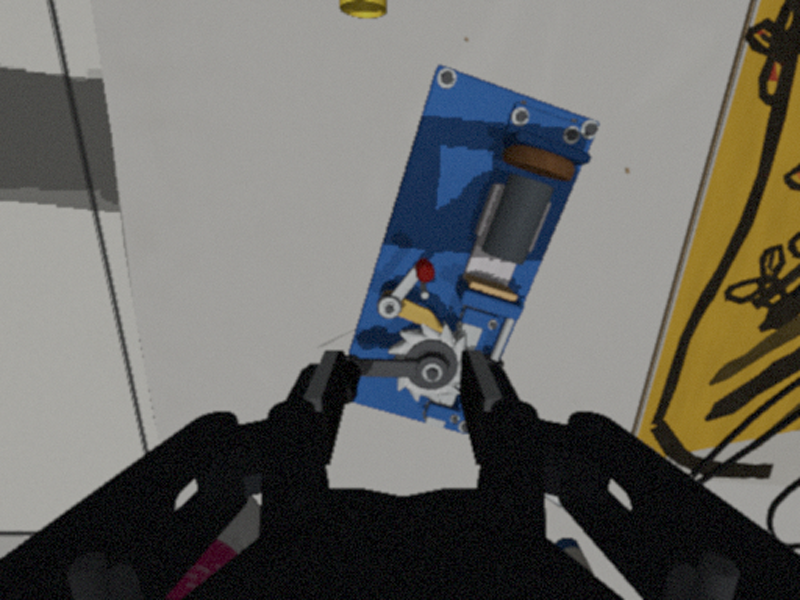

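The wrist view shows the red knob (426,271), pivot (389,308), brass pawl (420,316) and wheel axis (432,373). The left finger hides the crank knob near (345,370).

```bash
python3 - <<'E'
from h import *
c=np.load("w1.npy",allow_pickle=True).item();s=.64
hsv=cv2.cvtColor(c["color"],cv2.COLOR_RGB2HSV)
red=((hsv[...,0]<6)|(hsv[...,0]>174))&(hsv[...,1]>150)&(hsv[...,2]>60); red[:150]=0;red[200:]=0
vs,us=np.where(red);P=np.median([dep(c,u,v) for u,v in zip(us,vs)],0)
k=onz(c,us.mean(),vs.mean(),.095);piv=onz(c,389*s,307*s,.07);ax=onz(c,432*s,373*s,.07)
print(len(us),"red",P.round(4),k.round(4),"piv",piv.round(4),dep(c,389*s,307*s).round(4),"ax",ax.round(4),dep(c,432*s,373*s).round(4))
d=(k-piv)[:2];print("r",np.hypot(*d),np.degrees(np.arctan2(d[1],d[0])))
kn=np.array([.489,-.0845]);e=kn-ax[:2];print("crank r",np.hypot(*e),np.degrees(np.arctan2(e[1],e[0])))
a0=np.arctan2(d[1],d[0])
for t in np.linspace(0,.96,5): print((piv[:2]+.048*np.array([np.cos(a0+t),np.sin(a0+t)])).round(4))
b=ax[:2];print("jaw", dep(c,490*s,288*s).round(3),"foot",dep(c,540*s,172*s).round(3))
E
```

```text
102 red [0.56   0.0035 0.101 ] [0.5599 0.0024 0.095 ] piv [ 0.5306 -0.0351  0.07  ] [ 0.5308 -0.0333  0.0755] ax [ 0.569 -0.099  0.07 ] [ 0.5684 -0.0951  0.0777]
r 0.047620753632815746 52.01513523027328
crank r 0.08127917684561356 169.70170888080136
[0.5601 0.0027]
[0.5503 0.0086]
[0.5393 0.0121]
[0.5279 0.0128]
[0.5165 0.0108]
jaw [0.543 0.077 0.415] foot [0.662 0.077 0.04 ]
```

```bash
python3 -m creep '[[[0,0,0],[-0.16,0.72,1],50],[[0,0,0],[0,0,1],50],[[0,0,0],[0,0,1],50],[[0,0,0],[0,0,1],50],[[0,0,0],[0,0,1],50],[[0,0,0],[0,0,1],50],[[0,0,0],[0,0,0],50],[[0,0,0],[0,0,0],50]]'
python3 - <<'E'
from h import *
c=camera("wrist")
cv2.imwrite("pics/w2.png",cv2.resize(c["color"][:,:,::-1],(640,480),interpolation=cv2.INTER_CUBIC))
E
```

```text
time: 5.7
tool_pos: [0.5608, 0.0029, 0.1338]
tcp_rot: [0.001, 0.709, 0.705, 0.001]
contact_force: [0.0, 0.4, 0.2]
gripper_width: 0.0428
gripper_force: 0.0
```

View pics/w2.png

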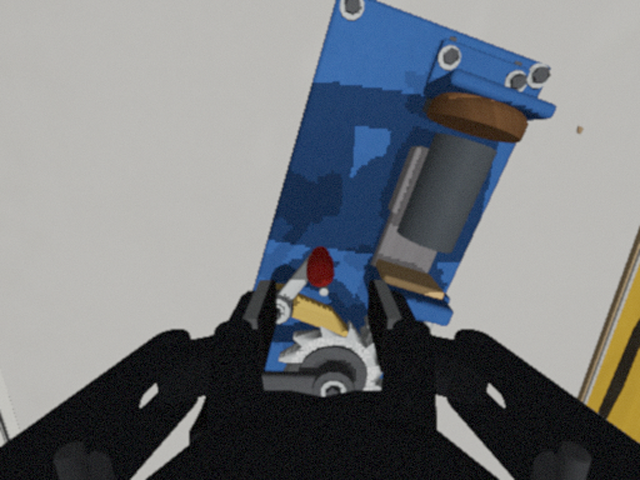

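The red knob at (320,268) sits centred between the fingers. I'll lower, narrow the opening around it and sweep along the arc.

```bash
python3 -m creep '[[[0,0,0],[0,0,0.9],50],[[0,0,0],[0,0,0.88],50],[[0,0,0],[0,0,0],30],[[0,0,0],[0,0,0],30],[[0,0,0],[0,0,0],30]]'
python3 -m creep '[[[0,0,0],[0.12,-0.24,0],30],[[0,0,0],[0.12,-0.24,0],30],[[0,0,0],[0.08,-0.24,0],30],[[0,0,0],[0.06,-0.24,0],30],[[0,0,0],[0,-0.24,0],30],[[0,0,0],[0,-0.24,0],30],[[0,0,0],[0,-0.24,0],30],[[0,0,0],[0,0,0],30]]'
```

```text
time: 6.38
tool_pos: [0.561, 0.0033, 0.0896]
tcp_rot: [0.001, 0.709, 0.705, 0.001]
contact_force: [-0.3, -0.2, -0.2]
gripper_width: 0.0256
gripper_force: 0.0
time: 7.38
tool_pos: [0.5174, 0.013, 0.088]
tcp_rot: [0.0, 0.709, 0.705, -0.0]
contact_force: [2.1, 0.6, 0.4]
gripper_width: 0.0257
gripper_force: 0.7
```

```bash
for i in 1 2; do python3 -m creep '[[[0,0,0],[-0.04,-0.12,0],30],[[0,0,0],[-0.04,-0.12,0],30],[[0,0,0],[0,0,0],30]]'; done
```

```text
time: 7.75
tool_pos: [0.5115, 0.0109, 0.0877]
tcp_rot: [-0.0, 0.709, 0.705, -0.0]
contact_force: [2.5, 1.7, 0.9]
gripper_width: 0.0254
gripper_force: 1.0
time: 8.12
tool_pos: [0.5105, 0.0103, 0.0883]
tcp_rot: [0.004, 0.71, 0.705, 0.006]
contact_force: [22.2, 8.1, -13.8]
gripper_width: 0.0254
gripper_force: 10.9
```

The lever is at its stop (22 N). I'll back off, open, lift and look at the crank knob.

```bash
python3 -m creep '[[[0,0,0],[0,0.24,0],50],[[0,0,0],[0,0.08,0],50],[[0,0,0],[0,0,0],50],[[0,0,0],[0,0,-1],60],[[0,0,0],[0,0,-1],60],[[0,0,0],[0,0,-1],60],[[0,0,0],[0,0,-1],60],[[0,0,0],[-1,-0.5,-0.4],60],[[0,0,0],[-0.6,-0.5,0],60],[[0,0,0],[0,0,0],60],[[0,0,0],[0,0,0],60]]'
python3 - <<'E'
from h import *
c=camera("wrist");np.save("w3.npy",c,allow_pickle=True)
cv2.imwrite("pics/w3.png",cv2.resize(c["color"][:,:,::-1],(800,600),interpolation=cv2.INTER_CUBIC))
E
```

```text
time: 9.5
tool_pos: [0.4881, -0.0305, 0.1969]
tcp_rot: [-0.001, 0.709, 0.705, -0.0]
contact_force: [-0.4, 1.5, -0.3]
gripper_width: 0.0512
gripper_force: 0.0
```

View pics/w3.png

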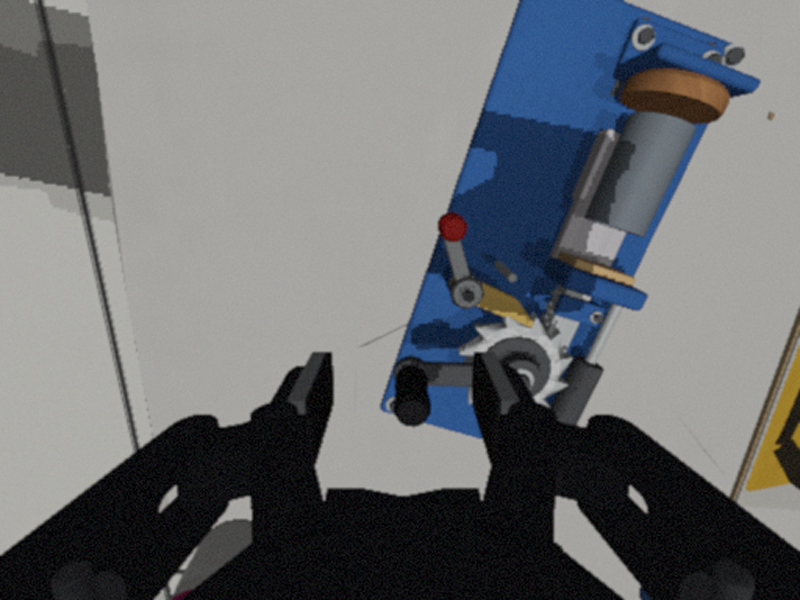

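The trip lever is thrown (knob (453,227), pivot (467,292)) and the pawl nose is still in the teeth at about (530,318). The crank knob's top is at (411,408).

```bash
python3 - <<'E'
from h import *
c=np.load("w3.npy",allow_pickle=True).item();s=.64
top=onz(c,412*s,408*s,.118);bot=onz(c,406*s,367*s,.072);print("top",top.round(4),dep(c,412*s,408*s).round(4),"bot",bot.round(4))
ax=np.array([.5685,-.0955]);
for k in(top,):
    e=k[:2]-ax;print(np.hypot(*e),np.degrees(np.arctan2(e[1],e[0])))
r=onz(c,453*s,227*s,.101);p=onz(c,467*s,292*s,.0755);d=(r-p)[:2];print(p,np.hypot(*d),np.degrees(np.arctan2(d[1],d[0])),"axis",onz(c,524*s,378*s,.0777).round(4))
E
```

```text
top [ 0.4935 -0.09    0.118 ] [ 0.4935 -0.09    0.118 ] bot [ 0.4904 -0.0867  0.072 ]
0.07521774547177139 175.7820356347669
[ 0.52933492 -0.03291117  0.0755    ] 0.0461668775951455 106.39475357487159 axis [ 0.5693 -0.0925  0.0777]
```

```bash
python3 -m creep '[[[0,0,0],[-1,0.22,0],60],[[0,0,0],[-1,0,0],60],[[0,0,0],[-0.38,0,0],60],[[0,0,0],[0,0,1],60],[[0,0,0],[0,0,1],60],[[0,0,0],[0,0,1],60],[[0,0,0],[0,0,1],60],[[0,0,0],[0,0,0.1],60],[[0,0,0],[0,0,0],60]]'
python3 -m creep '[[[0,0,0],[0,0,0],20],[[0,0,0],[0,0,0],20],[[0,0,0],[0,0,0],20],[[0,0,0],[0,0,0],20]]' 45
```

```text
time: 10.68
tool_pos: [0.4942, -0.09, 0.0958]
tcp_rot: [0.0, 0.709, 0.705, 0.0]
contact_force: [0.9, -0.7, 0.5]
gripper_width: 0.0511
gripper_force: 0.0
time: 11.18
tool_pos: [0.4934, -0.0904, 0.0968]
tcp_rot: [-0.0, 0.709, 0.705, -0.001]
contact_force: [-6.4, 0.5, 7.3]
gripper_width: 0.0208
gripper_force: 43.9
```

```bash
python3 -m creep '[[[0,0,0],[0.08,0,0],20],[[0,0,0],[0.08,0,0],20],[[0,0,0],[0.08,0,0],20],[[0,0,0],[0,0,0],20]]'
python3 - <<'E'
from h import *
c=camera("side");cv2.imwrite("pics/s4.png",cv2.resize(c["color"][155:245,170:310,::-1],(700,450),interpolation=cv2.INTER_CUBIC))
c=camera("wrist");cv2.imwrite("pics/w4.png",cv2.resize(c["color"][60:300,150:512,::-1],(724,480),interpolation=cv2.INTER_CUBIC));np.save("w4.npy",c,allow_pickle=True)
E
```

```text
time: 11.68
tool_pos: [0.4936, -0.0859, 0.0968]
tcp_rot: [0.001, 0.709, 0.705, -0.002]
contact_force: [-5.7, -5.7, 6.2]
gripper_width: 0.0211
gripper_force: 43.7
```

View pics/w4.png

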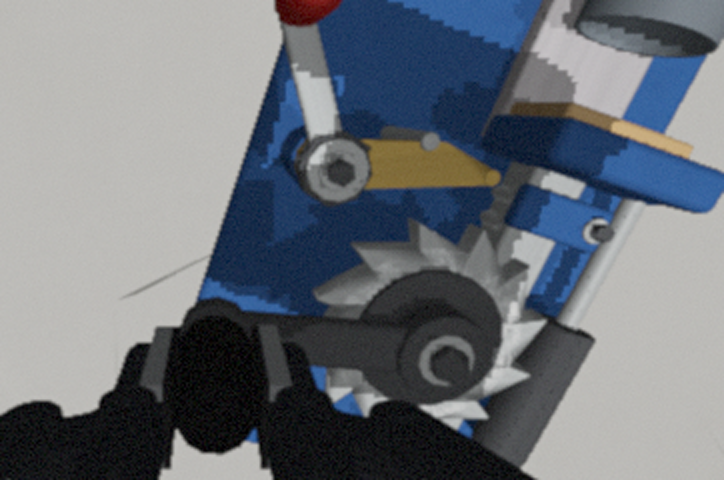

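The pawl has sprung clear: its nose at (492,178) is off the wheel, and the knob now pulls counter-clockwise with about 6 N. I'll let back slowly along the arc, with a check that stops if the pull fades.

```bash
cat > feel.py <<'E'
from h import *
import sys
s=state();e=s["tool_pos"][:2]-[.569,-.0945];r=np.hypot(*e);n=e/r;t=np.array([-n[1],n[0]]);F=s["contact_force"]
f=F[:2]@t
print("t %.2f th %.1f r %.4f pull %.1f radial %.1f Fz %.1f"%(s["time"],np.degrees(np.arctan2(e[1],e[0]))%360,r,f,F[:2]@n,F[2]))
sys.exit(0 if f>3.2 else 1)
E
python3 feel.py
python3 -m creep '[[[0,0,0],[-0.105,-0.004,0],20],[[0,0,0],[-0.105,-0.004,0],20],[[0,0,0],[-0.105,-0.004,0],20],[[0,0,0],[-0.105,-0.004,0],20],[[0,0,0],[-0.105,-0.004,0],20]]' >/dev/null; python3 feel.py &&
python3 -m creep '[[[0,0,0],[-0.104,0.015,0],20],[[0,0,0],[-0.104,0.015,0],20],[[0,0,0],[-0.104,0.015,0],20],[[0,0,0],[-0.104,0.015,0],20],[[0,0,0],[-0.104,0.015,0],20]]' >/dev/null; python3 feel.py &&
python3 -m creep '[[[0,0,0],[-0.1,0.032,0],20],[[0,0,0],[-0.1,0.032,0],20],[[0,0,0],[-0.1,0.032,0],20],[[0,0,0],[-0.1,0.032,0],20],[[0,0,0],[-0.1,0.032,0],20]]' >/dev/null; python3 feel.py
```

```text
t 11.78 th 173.5 r 0.0759 pull 6.1 radial 6.3 Fz 4.3
t 12.40 th 183.7 r 0.0757 pull 5.9 radial 4.6 Fz 3.0
t 13.03 th 193.8 r 0.0754 pull 6.4 radial 2.7 Fz 0.7
t 13.65 th 204.0 r 0.0752 pull 6.4 radial 0.7 Fz -0.0
```

```bash

python3 -m creep '[[[0,0,0],[-0.093,0.049,0],20],[[0,0,0],[-0.093,0.049,0],20],[[0,0,0],[-0.093,0.049,0],20],[[0,0,0],[-0.093,0.049,0],20],[[0,0,0],[-0.093,0.049,0],20]]' >/dev/null; python3 feel.py &&
python3 -m creep '[[[0,0,0],[-0.083,0.065,0],20],[[0,0,0],[-0.083,0.065,0],20],[[0,0,0],[-0.083,0.065,0],20],[[0,0,0],[-0.083,0.065,0],20],[[0,0,0],[-0.083,0.065,0],20]]' >/dev/null; python3 feel.py &&
python3 -m creep '[[[0,0,0],[-0.076,0.072,0],20],[[0,0,0],[-0.076,0.072,0],20]]' >/dev/null; python3 feel.py &&
python3 -m creep '[[[0,0,0],[-0.07,0.078,0],20],[[0,0,0],[-0.07,0.078,0],20]]' >/dev/null; python3 feel.py &&
python3 -m creep '[[[0,0,0],[-0.062,0.083,0],20],[[0,0,0],[-0.062,0.083,0],20]]' >/dev/null; python3 feel.py
```

```text
t 14.28 th 214.0 r 0.0750 pull 5.6 radial 0.3 Fz -2.0
t 14.90 th 224.1 r 0.0747 pull 5.3 radial -1.4 Fz -2.4
t 15.15 th 228.0 r 0.0746 pull 6.8 radial -2.9 Fz -1.4
t 15.40 th 232.0 r 0.0746 pull 6.8 radial -2.3 Fz -2.6
t 15.65 th 236.0 r 0.0745 pull 6.0 radial -3.6 Fz -2.7
```

```bash

python3 -m creep '[[[0,0,0],[-0.033,0.045,0],20],[[0,0,0],[-0.033,0.045,0],20]]' >/dev/null; python3 feel.py &&
python3 -m creep '[[[0,0,0],[-0.03,0.047,0],20],[[0,0,0],[-0.03,0.047,0],20]]' >/dev/null; python3 feel.py &&
python3 -m creep '[[[0,0,0],[-0.028,0.048,0],20],[[0,0,0],[-0.028,0.048,0],20]]' >/dev/null; python3 feel.py &&
python3 -m creep '[[[0,0,0],[-0.026,0.049,0],20],[[0,0,0],[-0.026,0.049,0],20]]' >/dev/null; python3 feel.py &&
python3 -m creep '[[[0,0,0],[-0.024,0.05,0],20],[[0,0,0],[-0.024,0.05,0],20]]' >/dev/null; python3 feel.py &&
python3 -m creep '[[[0,0,0],[-0.023,0.051,0],20],[[0,0,0],[-0.023,0.051,0],20]]' >/dev/null; python3 feel.py
```

```text
t 15.90 th 238.0 r 0.0744 pull 6.1 radial -4.1 Fz -2.1
t 16.15 th 240.1 r 0.0744 pull 5.2 radial -4.1 Fz -2.7
t 16.40 th 242.2 r 0.0743 pull 6.4 radial -3.8 Fz -2.6
t 16.65 th 244.3 r 0.0743 pull 6.2 radial -5.3 Fz -2.7
t 16.90 th 246.4 r 0.0742 pull 5.0 radial -5.3 Fz -1.9
t 17.15 th 248.6 r 0.0742 pull 5.8 radial -4.3 Fz -2.8
```

```bash

python3 -m creep '[[[0,0,0],[-0.024,0.05,0],20],[[0,0,0],[-0.024,0.05,0],20]]' >/dev/null; python3 feel.py &&
python3 -m creep '[[[0,0,0],[-0.022,0.051,0],20],[[0,0,0],[-0.022,0.051,0],20]]' >/dev/null; python3 feel.py &&
python3 -m creep '[[[0,0,0],[-0.019,0.052,0],20],[[0,0,0],[-0.019,0.052,0],20]]' >/dev/null; python3 feel.py &&
python3 -m creep '[[[0,0,0],[-0.017,0.052,0],20],[[0,0,0],[-0.017,0.052,0],20]]' >/dev/null; python3 feel.py &&
python3 -m creep '[[[0,0,0],[-0.015,0.053,0],20],[[0,0,0],[-0.015,0.053,0],20]]' >/dev/null; python3 feel.py &&
python3 -m creep '[[[0,0,0],[-0.013,0.053,0],20],[[0,0,0],[-0.013,0.053,0],20]]' >/dev/null; python3 feel.py &&
python3 -m creep '[[[0,0,0],[-0.012,0.054,0],20],[[0,0,0],[-0.012,0.054,0],20]]' >/dev/null; python3 feel.py &&
python3 -m creep '[[[0,0,0],[-0.01,0.054,0],20],[[0,0,0],[-0.01,0.054,0],20]]' >/dev/null; python3 feel.py
```

```text
t 17.40 th 250.6 r 0.0742 pull 5.1 radial -5.0 Fz -1.4
t 17.65 th 252.7 r 0.0742 pull 6.1 radial -6.4 Fz -1.6
t 17.90 th 254.8 r 0.0741 pull 6.5 radial -6.8 Fz -2.2
t 18.15 th 256.8 r 0.0741 pull 4.9 radial -7.6 Fz -1.3
t 18.40 th 258.9 r 0.0741 pull 5.4 radial -8.3 Fz -0.4
t 18.65 th 260.9 r 0.0741 pull 5.4 radial -9.3 Fz -0.7
t 18.90 th 263.0 r 0.0741 pull 5.0 radial -9.9 Fz -0.0
t 19.15 th 265.0 r 0.0741 pull 5.8 radial -10.0 Fz 0.4
```

```bash

python3 -m creep '[[[0,0,0],[0.009,0.055,0],20],[[0,0,0],[0.009,0.055,0],20]]' >/dev/null; python3 feel.py &&
python3 -m creep '[[[0,0,0],[0.011,0.055,0],20],[[0,0,0],[0.011,0.055,0],20]]' >/dev/null; python3 feel.py &&
python3 -m creep '[[[0,0,0],[0.013,0.055,0],20],[[0,0,0],[0.013,0.055,0],20]]' >/dev/null; python3 feel.py &&
python3 -m creep '[[[0,0,0],[0.015,0.055,0],20],[[0,0,0],[0.015,0.055,0],20]]' >/dev/null; python3 feel.py &&
python3 -m creep '[[[0,0,0],[0.016,0.055,0],20],[[0,0,0],[0.016,0.055,0],20]]' >/dev/null; python3 feel.py &&
python3 -m creep '[[[0,0,0],[0.017,0.055,0],20],[[0,0,0],[0.017,0.055,0],20]]' >/dev/null; python3 feel.py
```

```text
t 19.40 th 267.1 r 0.0739 pull 4.9 radial -7.3 Fz -0.7
t 19.65 th 269.2 r 0.0738 pull 6.0 radial -4.9 Fz -1.3
t 19.90 th 271.3 r 0.0737 pull 6.1 radial -2.7 Fz -0.6
t 20.15 th 273.4 r 0.0736 pull 5.3 radial -0.9 Fz -0.6
t 20.40 th 275.6 r 0.0735 pull 5.6 radial 0.9 Fz -1.2
t 20.65 th 277.8 r 0.0734 pull 5.2 radial 2.5 Fz -1.5
```

```bash

python3 -m creep '[[[0,0,0],[0.008,0.054,0],20],[[0,0,0],[0.008,0.054,0],20]]' >/dev/null; python3 feel.py &&
python3 -m creep '[[[0,0,0],[0.01,0.054,0],20],[[0,0,0],[0.01,0.054,0],20]]' >/dev/null; python3 feel.py &&
python3 -m creep '[[[0,0,0],[0.012,0.054,0],20],[[0,0,0],[0.012,0.054,0],20]]' >/dev/null; python3 feel.py &&
python3 -m creep '[[[0,0,0],[0.014,0.053,0],20],[[0,0,0],[0.014,0.053,0],20]]' >/dev/null; python3 feel.py &&
python3 -m creep '[[[0,0,0],[0.016,0.053,0],20],[[0,0,0],[0.016,0.053,0],20]]' >/dev/null; python3 feel.py &&
python3 -m creep '[[[0,0,0],[0.018,0.052,0],20],[[0,0,0],[0.018,0.052,0],20]]' >/dev/null; python3 feel.py
```

```text
t 20.90 th 279.6 r 0.0734 pull 2.2 radial 1.4 Fz 0.3
t 20.90 th 279.6 r 0.0734 pull 2.2 radial 1.4 Fz 0.3
t 20.90 th 279.6 r 0.0734 pull 2.2 radial 1.4 Fz 0.3
t 20.90 th 279.6 r 0.0734 pull 2.2 radial 1.4 Fz 0.3
t 20.90 th 279.6 r 0.0734 pull 2.2 radial 1.4 Fz 0.3
t 20.90 th 279.6 r 0.0734 pull 2.2 radial 1.4 Fz 0.3
```

The pull is fading. I'll hold for a row to confirm and look.

```bash

python3 -m creep '[[[0,0,0],[0,0,0],20],[[0,0,0],[0,0,0],20]]' >/dev/null; python3 feel.py
python3 - <<'E'
from h import *
c=camera("wrist");np.save("w5.npy",c,allow_pickle=True);cv2.imwrite("pics/w5.png",cv2.resize(c["color"][:,:,::-1],(800,600),interpolation=cv2.INTER_CUBIC))
E
```

```text
t 21.15 th 279.4 r 0.0734 pull 3.5 radial 1.5 Fz 1.3
```

View pics/w5.png

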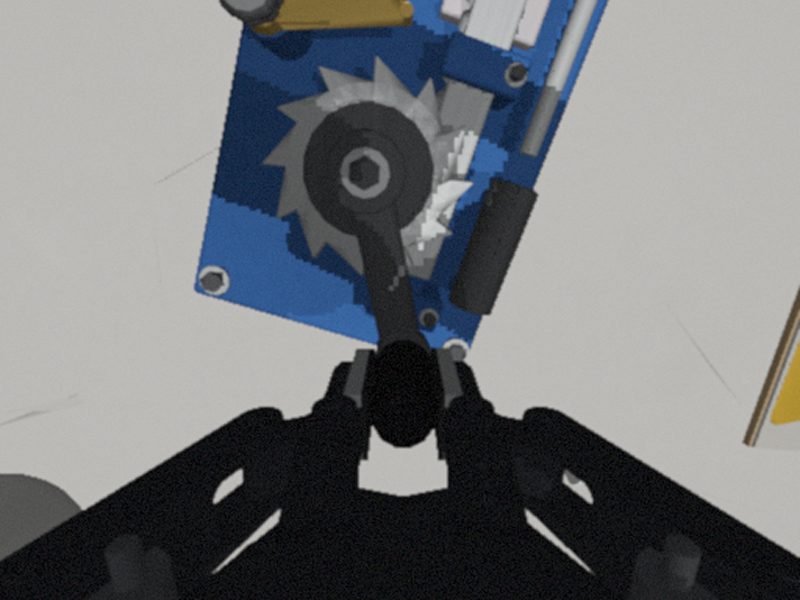

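The knob is well held at (403,395) and the pawl is out at (340,15); the jaw is out of frame. I'll carry on in very small steps by feel.

```bash
sed -i 's/f>3.2/f>1.2/' feel.py
python3 -m creep '[[[0,0,0],[0.005,0.03,0],20],[[0,0,0],[0,0,0],20]]' >/dev/null; python3 feel.py &&
python3 -m creep '[[[0,0,0],[0.005,0.03,0],20],[[0,0,0],[0,0,0],20]]' >/dev/null; python3 feel.py &&
python3 -m creep '[[[0,0,0],[0.006,0.03,0],20],[[0,0,0],[0,0,0],20]]' >/dev/null; python3 feel.py
```

```text
t 21.45 th 279.6 r 0.0733 pull 2.9 radial 3.6 Fz 4.1
t 21.70 th 279.7 r 0.0733 pull 0.2 radial 3.9 Fz 6.8
t 21.70 th 279.7 r 0.0733 pull 0.2 radial 3.9 Fz 6.8
```

The tool has stopped advancing and the pull is about 0, so the jaw is bearing on the seated pipe. I'll release and lift clear.

```bash

python3 -m creep '[[[0,0,0],[0,0,0],32],[[0,0,0],[0,0,0],45],[[0,0,0],[0,0,0],55],[[0,0,0],[0,0,0],55]]'; python3 feel.py
python3 -m creep '[[[0,0,0],[0,0,-0.5],55],[[0,0,0],[0,0,-1],55],[[0,0,0],[0,0,-1],55],[[0,0,0],[0,0,-1],55],[[0,0,0],[0,0,-1],55],[[0,0,0],[0.5,0,-1],55],[[0,0,0],[1,0,-1],55],[[0,0,0],[1,0,0],55],[[0,0,0],[1,0,0],55],[[0,0,0],[1,0,0],55],[[0,0,0],[0,0,0],55],[[0,0,0],[0,0,0],55]]'
python3 - <<'E'
from h import *
c=camera("wrist");np.save("w6.npy",c,allow_pickle=True);cv2.imwrite("pics/w6.png",cv2.resize(c["color"][:,:,::-1],(800,600),interpolation=cv2.INTER_CUBIC))
E
```

```text
time: 22.2
tool_pos: [0.5803, -0.1656, 0.0948]
tcp_rot: [-0.001, 0.709, 0.705, -0.0]
contact_force: [-0.0, -0.0, 0.6]
gripper_width: 0.0471
gripper_force: 0.0
t 22.20 th 279.0 r 0.0720 pull -0.0 radial 0.0 Fz 0.6
time: 23.7
tool_pos: [0.5816, -0.0538, 0.2585]
tcp_rot: [0.0, 0.709, 0.705, 0.0]
contact_force: [0.3, -0.1, -0.9]
gripper_width: 0.0469
gripper_force: 0.0
```

View pics/w6.png

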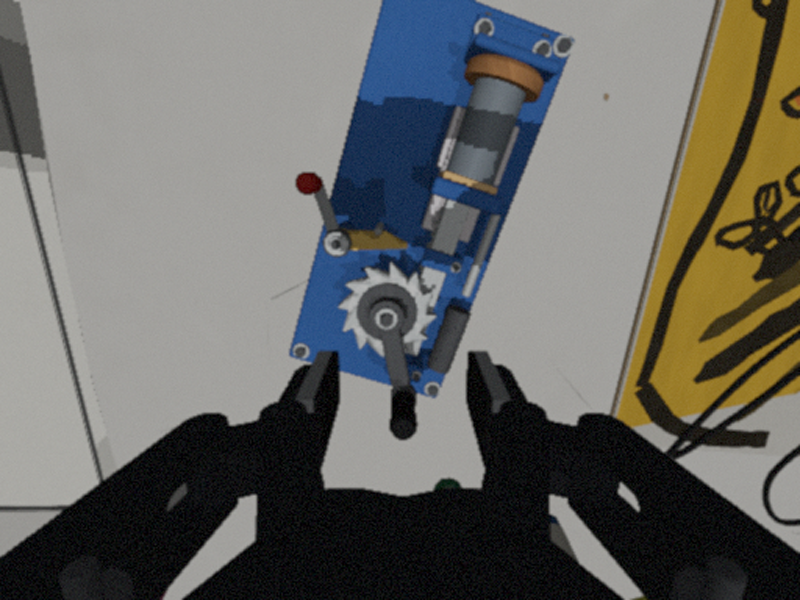

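The jaw (470,182) bears on the pipe, the pipe is seated on the lamp foot (503,72), the pawl is out (408,243), the lever is thrown, and the robot is clear. Handing in.

```bash
python3 -c "
from rig import *
print(job_done())"
```

```text
the job is handed in; nothing more can be done
None
```

The job is handed in at about 24 s of the 67 s allowed: the trip lever is thrown, the pawl is out, and the jaw was let back slowly by feel until it bore on the seated pipe, with the gripper released and clear; I got no verdict back.

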